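Close the jar on the scale with the pinch-tab cap

TASK

Close the open storage jar on the kitchen scale: pinch the cap's two sprung tabs fully together, push the cap down into the mouth against the rubber seal until its flange is home, and let go while still pressing so that the tabs spring out and lock under the rim. The sprung scale gives way as you push, so go by feel, gently, and never press its pan down onto its stop. Leave the jar upright in the middle of the scale and the other things where they are.

Things in the scene. Friction and masses are not known exactly. Their poses are not given: they have to be found in the camera images.
- cap_mid (a point): The cap at its centre, on its axis 24 mm above its underside; z up along the axis, tabs at +y and -y. Pale wooden cap with two steel tabs, 48 mm tall, 120 g, starts upright on the worktop. From below: plug 58 mm in diameter, 16 mm long, tapered at its foot; flange 88 mm in diameter, 4 mm thick (top 4 mm below this point); two upright finger posts rising 28 mm above the flange.
- tab_a (a joint): How far the +y tab is pushed in: 0 = sprung out, 0.0065 m = fully in; spring 4 N to start, 9.2 N fully in. Each tab: finger post above the flange, 20 mm wide along x, 6 mm thick (outer faces 48 mm apart released, 35 mm pinched), and below a hook 12 mm wide, 5 mm thick, its top 8 mm under the flange's underside, reaching 34.5 mm from the axis released, 28 mm pinched.
- tab_b (a joint): The same for the cap's -y tab. When locked under the jar's lip both tabs are back at about 0.
- jar_mouth (a point): Centre of the open jar's mouth at the top of its stiff lip; z up. White jar, diameter 100 mm, 110 mm tall, 0.35 to 0.7 kg, loose on the middle of the scale. Mouth diameter 62 mm (67 mm in its top 2 mm), any cap yaw fits. Lip 6 mm thick; below it the jar is 90 mm wide inside. Cap_mid is 8 mm above this point with the flange on the lip, about 10 mm when locked (hooks pulled up under the lip).
- jar_seal (a joint): How far the black rubber seal ring (inner diameter 70, outer 84 mm) on the jar's lip is pressed in: 0 = standing 4 mm above the lip, 0.004 m = flush with it. It springs back: 7 N to start, 11 N to press flush. A cap that merely lies on it has cap_mid 12 mm or more above jar_mouth.
- scale_pan (a joint): How far the scale's sprung pan has sunk: 0 = empty, 0.0165 m = at its stop. With the jar on it starts at about 0.0005 to 0.004; it, and the jar's mouth with it, sinks some 7 to 10 mm more as the cap is pressed home, and a push above about 15 N can reach the stop.
- scale_top (a point): Centre of the upper face of the scale's round steel pan (diameter 152 mm), about 59 mm above the worktop. The spring kitchen scale has a grey square base, 150x150 mm, with a small dial on the front, and is fixed to the worktop.
- tin_1: Bystander, to be left alone: tin can, 57x57x72 mm; origin at the centre of its underside.
- tin_2: Bystander, to be left alone: second tin can, 57x57x72 mm; origin at the centre of its underside.
- glass_1: Bystander, to be left alone: small clear glass, 48x48x61 mm; origin at the centre of its underside.
- mug: Bystander, to be left alone: striped mug, 86x120x90 mm; origin at the centre of its underside.
- spice_jar: Bystander, to be left alone: spice jar with a screw lid, 46x46x106 mm; origin at the centre of its underside.
Not all that is in view belongs to the job. What is shaped like the part that bears cap_mid but orange is not meant.

How it is judged:
By the outcome, as a careful person would: the job done as asked, in the order asked, and still so for the second after the job is handed in, with the robot touching nothing.
It also fails if it takes over 58 s, if anything falls off the work surface, if the arm or the gripper's body presses on something with over 40 N, if the wrist force passes 120 N, or if a joint passes its speed limit or range.

ROBOT

A 7-joint arm with a two-finger parallel gripper is mounted at the origin on a cart in front of the work surface, level with it; the furniture and walls round the work are solid. World frame = base frame: x ahead of the robot, y to its left, z up, the work surface at z = 0. Lengths are in m, angles in rad, forces in N, time in s.
With the tool pointing down it reaches from about 0.425 to 0.875 m from the base axis. Payload 9.9 kg.
Tool frame: the origin (TCP) lies at the very end of the fingers, on their centre line; the grasp point (between the pads) lies 19 mm behind it; z points along the fingers, y is the line along which they close (so a half turn about z gives the same grasp; the last joint's range is limited). The gripper opens to 85 mm and grips with 20 to 120 N. Pads are 22 mm wide; open, the fingers measure 114 mm over their backs; the gripper's body (76 mm by 85 mm) begins 54 mm behind the grasp point. The pads swing forward as they close: fully open they stand 13 mm farther back than shut.
Start: joints at [-1.239, 0.576, 0.025, 1.437, -0.015, 1.129, -0.057], TCP at [0.273, 0.617, 0.231] pointing down, gripper open.
Joint ranges: [-2.76, 2.76], [-0.34, 2.15], [-1.52, 1.57], [0.19, 2.46], [-1.09, 4.23], [0.17, 1.99], [-2.82, 2.82]. Speed limits (rad/s): [2.22, 2.22, 3.01, 3.01, 3.14, 3.14, 3.14].

INTERFACE

Orientations are given as a unit quaternion [x, y, z, w].
In Python, from station import manip, viewer, job gives the robot as it stands. The module is installed in compiled form; this text tells all that it offers.
- The arm moves only by the tool apply_moves, never from a script. Its argument "increments" is a list of rows, each a list of 2 entries, a list of its own where there are three numbers: the shift along the tool's x, y, z in mm, then the turn, a rotation vector about the tool's x, y, z in degrees. A call has 1 to 5 rows; each row is the pose to reach, as a shift and turn from the pose commanded when the call began, along the tool's axes at that moment; what a row does not reach only later rows make up. A row lasts 1/10 s, in which the tool goes at most 50 mm and 8.59 degrees, less where a joint would pass 70% of its speed; a pose out of reach is approached as far as the arm can. A call with a gripper value outside its range is refused whole. "jaw" is the closure in counts, from 0 (fully open) to 255 (shut), set as the call begins (left out, the last holds). The fingers move at their own pace and stop on an object; the grip force is fixed at half the most. Time passes only in rows, so rows that repeat a pose let the fingers close. It gives the time, the measured TCP pose, the force, the opening and the grip force at its end, in the units of the state.
- manip.get_state(): the state, without advancing time (a new reading comes with each control period).
- viewer.read_camera(name): name is "side" or "top"; returns the picture (384x512x3 uint8, blue, green, red); there is no depth.
- viewer.camera_params(name): a dict with "K" (3x3 intrinsics, pixels), "cam_to_world" (4x4, takes a point from camera to world coordinates). Camera axes: x right, y up, looking along -z (the intrinsics and any distortion apply to the point x, -y, -z); pixel columns grow to the right and rows downward; lengths in m; the calibration is good to about 2 mm. A picture is of the moment at which its call begins. camera_params takes no time and is no camera call.
- job.finish_job(): hands the job in; it is judged then, once.
The state is a dict: "clock": time; "joint_positions": joint angles; "joint_vel": joint speeds; "joint_torque": joint torques, N m; "eef_pos": TCP position; "tool_rot": TCP orientation; "force": force on the tool from outside, world axes, zero at the start; "torque": the same for the moment, N m; "finger_gap": finger opening in m; "finger_force": force on a finger pad.
Only numpy, scipy, OpenCV 4.12 (cv2) and the standard library are available. Lean on these libraries where they do the work, as an engineer would, in place of code of your own. Each camera call takes 0.05 s, during which the arm holds its last target. There are 200 camera calls.

## Working session

There is one attempt and no reset: what is moved stays moved. The work goes in short steps, Python scripts to look and compute and a tool call to move; the robot and the scene stay as the last step left them, time stands still between calls to the robot, and variables do not carry over. Pictures are saved under pics/ and viewed, at most 10 in all, crops included, and the job is handed in when it is done.

Besides the shell and the picture viewer there is one more tool, called after ">>>" as a command line: name --argument value ..., lists and objects as JSON in quotes. apply_moves: Moves the arm, as the interface text tells. Its arguments: {"type":"object","properties":{"increments":{"type":"array"},"jaw":{"type":"number"}},"required":["increments"]}

```bash
mkdir -p pics; python3 - <<'E'
from station import manip, viewer, job
import cv2,numpy as np
for n in("side","top"):
    im=viewer.read_camera(n); cv2.imwrite(f"pics/{n}0.png",im)
    p=viewer.camera_params(n); print(n,{k:np.round(v,4).tolist() for k,v in p.items() if not isinstance(v,str)})
s=manip.get_state()
for k,v in s.items(): print(k,np.round(v,4).tolist())
E
```

```text
side {'K': [[412.4417, 0.0, 256.2673], [0.0, 412.4417, 195.3807], [0.0, 0.0, 1.0]], 'cam_to_world': [[0.8501, 0.3224, -0.4164, -0.1466], [-0.5266, 0.5245, -0.6691, -1.1021], [0.0027, 0.788, 0.6156, 1.0731], [0.0, 0.0, 0.0, 1.0]]}
top {'K': [[420.9872, 0.0, 249.4167], [0.0, 420.9872, 186.7092], [0.0, 0.0, 1.0]], 'cam_to_world': [[0.0083, 0.9987, -0.0511, 0.3975], [-0.9996, 0.0096, 0.0255, -0.0718], [0.026, 0.0509, 0.9984, 1.4039], [0.0, 0.0, 0.0, 1.0]]}
clock 0.1
joint_positions [-1.2388, 0.5765, 0.0248, 1.4378, -0.015, 1.129, -0.0565]
joint_vel [0.0002, -0.0024, 0.0, -0.0026, -0.0007, 0.0006, -0.0021]
joint_torque [0.0055, -76.7292, 2.2573, -28.6602, 0.0158, 0.0086, -0.0]
eef_pos [0.2725, 0.6171, 0.2305]
tool_rot [0.2064, 0.9785, -0.0007, -0.0001]
force [-0.8028, -0.2624, 0.3589]
torque [-0.0375, 0.0009, -0.0049]
finger_force 0.0
finger_gap 0.0851
```

View pics/side0.png

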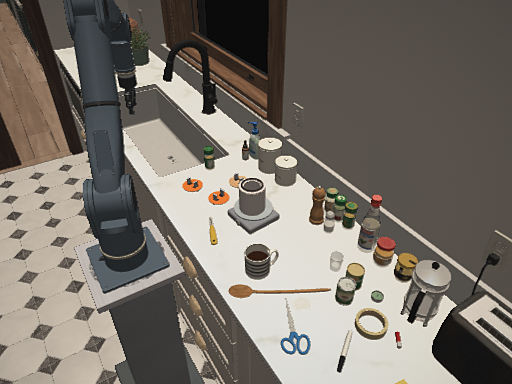

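View pics/top0.png

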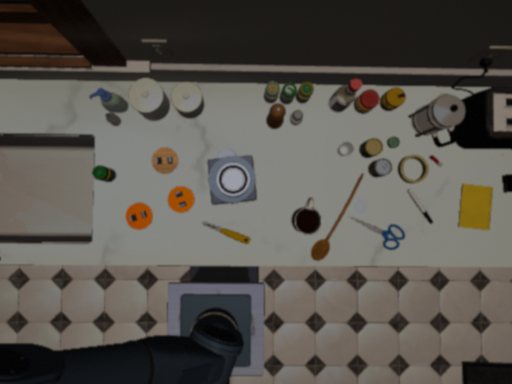

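The top view shows the pale cap at (165,160), orange decoys at (181,199) and (139,216), and the jar on the scale at (233,179). I'll enlarge these.

```bash
python3 - <<'E'
import cv2,numpy as np
t=cv2.imread("pics/top0.png");s=cv2.imread("pics/side0.png")
a=cv2.resize(t[140:212,140:265],None,fx=6,fy=6,interpolation=cv2.INTER_CUBIC)[:, :750]
cv2.imwrite("pics/a.png",np.clip(a*1.5,0,255))
b=cv2.resize(s[160:235,170:295],None,fx=6,fy=6,interpolation=cv2.INTER_CUBIC)
cv2.imwrite("pics/b.png",b)
E
```

```text
[ WARN:0@0.027] global loadsave.cpp:1063 imwrite_ Unsupported depth image for selected encoder is fallbacked to CV_8U.
```

View pics/a.png

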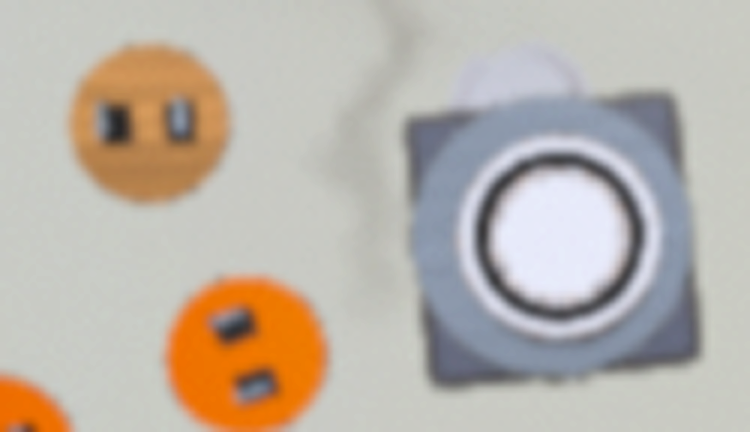

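View pics/b.png

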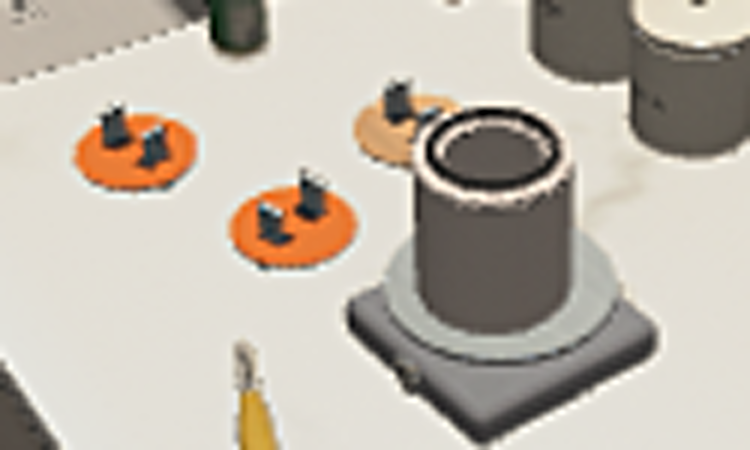

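Enlarged top view: cap centred at about (150,122) in the crop, i.e. pixel (165,160.3), with its posts along image columns (world y). The jar's ring is at crop (560,236), pixel (233.3,179.3). The side view shows the jar upright and centred on the scale. Next I'll measure both.

```bash
cat > h.py <<'E'
from station import manip, viewer, job
import cv2,numpy as np
def ray(n,uv,z):
    p=viewer.camera_params(n);K=np.array(p["K"]);T=np.array(p["cam_to_world"])
    d=np.linalg.solve(K,[uv[0],uv[1],1.]);d=T[:3,:3]@[d[0],-d[1],-d[2]]
    return T[:3,3]+d*(z-T[2,3])/d[2]
def proj(n,P):
    p=viewer.camera_params(n);T=np.linalg.inv(np.array(p["cam_to_world"]))
    c=T[:3,:3]@P+T[:3,3];q=np.array(p["K"])@[c[0],-c[1],-c[2]];return q[:2]/q[2]
def blobs(m,minA=20):
    c,_=cv2.findContours(m.astype(np.uint8),cv2.RETR_EXTERNAL,cv2.CHAIN_APPROX_NONE)
    return [x for x in c if cv2.contourArea(x)>=minA]
E
python3 - <<'E'
from h import *
t=cv2.imread("pics/top0.png");s=cv2.imread("pics/side0.png")
hsv=cv2.cvtColor(t,cv2.COLOR_BGR2HSV)
print("cap px hsv",hsv[160,165],"orange",hsv[190,181],"table",hsv[175,200])
roi=np.zeros(t.shape[:2],bool);roi[143:178,148:182]=1
m=(hsv[...,1]>90)&roi
for c in blobs(m):
    (u,v),ax,a=cv2.fitEllipse(c);print("flange",u,v,ax,ray("top",(u,v),.020), "diam", np.array(ax)/421*1.38)
    h=cv2.convexHull(c);f=np.zeros(m.shape,np.uint8);cv2.drawContours(f,[h],-1,1,-1)
    post=(f>0)&(cv2.erode(f,np.ones((5,5)))>0)&(hsv[...,1]<80)
    n,l,st,ce=cv2.connectedComponentsWithStats(post.astype(np.uint8))
    for i in range(1,n): print("post",st[i],ce[i],ray("top",ce[i],.044))
g=cv2.cvtColor(t,cv2.COLOR_BGR2GRAY)
roi[:]=0;roi[162:197,216:251]=1
for c in blobs((g<70)&roi):
    if len(c)>20:
        (u,v),ax,a=cv2.fitEllipse(c);print("seal top",u,v,ax,[ray("top",(u,v),z).round(4) for z in(.167,.171)],np.array(ax)/421*1.235)
gs=cv2.cvtColor(s,cv2.COLOR_BGR2GRAY)
# side: bright lip ring outer
roi[:]=0;roi[175:200,238:268]=1
for c in blobs((gs<50)&roi,5):
    if len(c)>10:
        (u,v),ax,a=cv2.fitEllipse(c);print("seal side",u,v,ax,ray("side",(u,v),.170))
print(gs[178:190,252])
E
```

```text
cap px hsv [ 15 145 135] orange [ 14 246 148] table [ 30  10 126]
flange 164.45140075683594 160.09754943847656 (24.502580642700195, 25.117177963256836) [0.55320893 0.17279655 0.02      ] diam [0.08031725 0.08233184]
post [156 157   5   6  25] [157.76 159.92] [0.55084237 0.19005502 0.044     ]
post [168 156   4   7  25] [169.56 159.12] [0.55386551 0.15219229 0.044     ]
seal top 232.70582580566406 178.9198455810547 (26.209529876708984, 26.430294036865234) [array([ 0.4833, -0.0541,  0.167 ]), array([ 0.483 , -0.0541,  0.171 ])] [0.07688544 0.07753305]
[  7  80 178  85  86  89  89  90  88  89  91  90]
```

```bash
cat >> h.py <<'E'
from scipy.spatial.transform import Rotation as R
def plan(P,ydeg):
    s=manip.get_state();r=R.from_quat(s["tool_rot"]);d=r.inv().apply(np.array(P)-s["eef_pos"])
    a=np.deg2rad(ydeg);y=np.array([np.cos(a),np.sin(a),0]);z=np.array([0,0,-1.]);t=R.from_matrix(np.c_[np.cross(y,z),y,z])
    print("clock",round(s["clock"],2),"pos",np.round(s["eef_pos"],4),"F",np.round(s["force"],2),"gap",round(s["finger_gap"],4),"ff",round(s["finger_force"],1))
    print("shift mm",np.round(d*1e3,1),"turn deg",np.round((r.inv()*t).as_rotvec(degrees=True),2))
E
python3 - <<'E'
from h import *
print("jar side",ray("side",(252.2,184.7),.170)); print("jar proj",proj("side",[.483,-.054,.170]),"flange left edge etc; cap proj", proj("side",[.553,.172,.020]), [proj("side",[.553,.172+d,.048]) for d in(.021,-.021)])
plan([.553,.172,.23],94)
E
```

```text
jar side [ 0.48507103 -0.05853711  0.17      ]
jar proj [251.07936056 184.25053989] flange left edge etc; cap proj [238.08416855 180.67587099] [array([235.51973548, 173.0229732 ]), array([240.36882491, 177.82599384])]
clock 0.1 pos [0.2725 0.6171 0.2305] F [-0.8  -0.26  0.36] gap 0.0851 ff 0.0
shift mm [-436.4 -293.9    1. ] turn deg [-8.000e-02 -1.000e-02 -2.782e+01]
```

>>> apply_moves --increments '[[[-436,-294,0],[0,0,-28]],[[-436,-294,0],[0,0,-28]],[[-436,-294,0],[0,0,-28]],[[-436,-294,0],[0,0,-28]],[[-436,-294,0],[0,0,-28]]]' --jaw 60

```text
clock: 0.6
eef_pos: [0.4065, 0.4039, 0.2311]
tool_rot: [-0.037, 0.999, -0.0, -0.0]
force: [1.5, 0.1, 0.4]
finger_gap: 0.0653
finger_force: 0.0
```

```bash
python3 -c "
from h import *
plan([.5535,.171,.15],94)"
```

```text
clock 0.6 pos [0.4065 0.4039 0.2311] F [1.5  0.06 0.36] gap 0.0653 ff 0.0
shift mm [-129.2 -243.1   81.1] turn deg [-0.02 -0.02  0.27]
```

>>> apply_moves --increments '[[[-129,-243,80],[0,0,0]],[[-129,-243,80],[0,0,0]],[[-129,-243,80],[0,0,0]],[[-129,-243,80],[0,0,0]],[[-129,-243,80],[0,0,0]]]'

```text
clock: 1.1
eef_pos: [0.5341, 0.2008, 0.1608]
tool_rot: [-0.037, 0.999, -0.0, -0.0]
force: [0.4, 0.8, 0.1]
finger_gap: 0.0651
finger_force: 0.0
```

>>> apply_moves --increments '[[[0,0,0],[0,0,0]],[[0,0,0],[0,0,0]],[[0,0,0],[0,0,0]]]'

```text
clock: 1.4
eef_pos: [0.533, 0.2038, 0.1615]
tool_rot: [-0.037, 0.999, 0.0, -0.0]
force: [-1.0, 0.2, -0.5]
finger_gap: 0.0655
finger_force: 0.0
```

```bash
python3 -c "
from h import *
plan([.5535,.171,.07],94)"
```

```text
clock 1.4 pos [0.533  0.2038 0.1615] F [-0.95  0.24 -0.48] gap 0.0655 ff 0.0
shift mm [-18.1 -34.3  91.5] turn deg [ 0.04 -0.02  0.25]
```

Now to z≈0.07 above the cap, then a look.

>>> apply_moves --increments '[[[-18,-34,70],[0,0,0]],[[-18,-34,91],[0,0,0]],[[-18,-34,91],[0,0,0]],[[-18,-34,91],[0,0,0]]]'

```text
clock: 1.8
eef_pos: [0.5531, 0.1716, 0.0707]
tool_rot: [-0.037, 0.999, 0.0, -0.001]
force: [1.0, -0.1, 0.5]
finger_gap: 0.0654
finger_force: 0.0
```

```bash
python3 - <<'E'
from h import *
plan([.5535,.171,.04],94)
t=viewer.read_camera("top");s=viewer.read_camera("side")
a=cv2.resize(t[130:200,125:205],None,fx=5,fy=5,interpolation=cv2.INTER_CUBIC)
b=cv2.resize(s[140:210,200:280],None,fx=5,fy=5,interpolation=cv2.INTER_CUBIC)
cv2.imwrite("pics/c.png",np.clip(np.hstack([a*1.4,b*1.]),0,255).astype(np.uint8))
E
```

```text
clock 1.8 pos [0.5531 0.1716 0.0707] F [ 1.01 -0.05  0.54] gap 0.0654 ff 0.0
shift mm [-0.4 -0.7 30.7] turn deg [ 0.02 -0.09  0.27]
```

View pics/c.png

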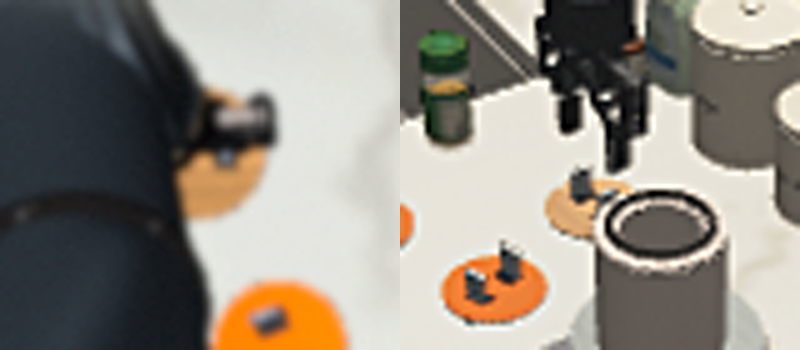

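The fingers straddle the cap: its flange is visible around the right finger in the top view, and the side view shows both tips above the posts. Descending.

>>> apply_moves --increments '[[[0,-1,20],[0,0,0]],[[0,-1,40],[0,0,0]],[[0,-1,49],[0,0,0]],[[0,-1,51],[0,0,0]],[[0,-1,51],[0,0,0]]]'

```text
clock: 2.4
eef_pos: [0.5544, 0.1698, 0.0206]
tool_rot: [-0.037, 0.999, 0.0, 0.001]
force: [-0.4, 0.1, -0.1]
finger_gap: 0.0653
finger_force: 0.0
```

>>> apply_moves --increments '[[[0,0,0],[0,0,0]],[[0,0,0],[0,0,0]],[[0,0,0],[0,0,0]]]' --jaw 100

```text
clock: 2.7
eef_pos: [0.5545, 0.1696, 0.0202]
tool_rot: [-0.037, 0.999, 0.0, 0.001]
force: [0.9, 0.6, 1.1]
finger_gap: 0.0522
finger_force: 0.8
```

>>> apply_moves --increments '[[[0,0,0],[0,0,0]],[[0,0,0],[0,0,0]],[[0,0,0],[0,0,0]],[[0,0,0],[0,0,0]],[[0,0,0],[0,0,0]]]' --jaw 170

```text
clock: 3.2
eef_pos: [0.5547, 0.1695, 0.0213]
tool_rot: [-0.036, 0.999, 0.0, 0.001]
force: [-4.4, 0.9, 21.1]
finger_gap: 0.0315
finger_force: 59.1
```

```bash
python3 -c "
from h import *
plan([.484,-.056,.23],94)"
```

```text
clock 3.2 pos [0.5547 0.1695 0.0213] F [-4.43  0.94 21.1 ] gap 0.0315 ff 59.1
shift mm [  86.5 -219.6 -209. ] turn deg [0.05 0.12 0.18]
```

>>> apply_moves --increments '[[[0,0,-5],[0,0,0]],[[0,0,-15],[0,0,0]],[[0,0,-40],[0,0,0]],[[0,0,-80],[0,0,0]],[[0,0,-120],[0,0,0]]]'

```text
clock: 3.7
eef_pos: [0.5533, 0.1685, 0.1406]
tool_rot: [-0.036, 0.999, -0.0, -0.001]
force: [1.3, 0.6, -1.0]
finger_gap: 0.0311
finger_force: 60.4
```

>>> apply_moves --increments '[[[0,0,-30],[0,0,0]],[[0,0,-60],[0,0,0]],[[0,0,-80],[0,0,0]],[[0,0,-85],[0,0,0]],[[0,0,-85],[0,0,0]]]'

```text
clock: 4.2
eef_pos: [0.554, 0.1689, 0.2248]
tool_rot: [-0.036, 0.999, 0.0, 0.0]
force: [-0.3, -0.0, -2.2]
finger_gap: 0.0312
finger_force: 60.4
```

```bash
python3 -c "
from h import *
plan([.484,-.056,.23],94)"
```

```text
clock 4.2 pos [0.554  0.1689 0.2248] F [-0.32 -0.04 -2.15] gap 0.0312 ff 60.4
shift mm [  86.2 -219.2   -5.2] turn deg [0.   0.04 0.17]
```

>>> apply_moves --increments '[[[20,-45,-2],[0,0,0]],[[38,-90,-2],[0,0,0]],[[55,-135,-2],[0,0,0]],[[72,-180,-2],[0,0,0]],[[83,-210,-2],[0,0,0]]]'

```text
clock: 4.7
eef_pos: [0.4841, -0.0499, 0.225]
tool_rot: [-0.035, 0.999, -0.0, -0.002]
force: [0.5, -0.2, -1.1]
finger_gap: 0.0311
finger_force: 60.4
```

>>> apply_moves --increments '[[[3,-9,0],[0,0,0]],[[3,-9,0],[0,0,0]],[[3,-9,0],[0,0,0]],[[3,-9,0],[0,0,0]]]'

```text
clock: 5.1
eef_pos: [0.4845, -0.0539, 0.226]
tool_rot: [-0.038, 0.999, 0.0, -0.0]
force: [1.1, 0.9, -2.0]
finger_gap: 0.031
finger_force: 60.4
```

```bash
python3 - <<'E'
from h import *
plan([.484,-.056,.20],94)
t=viewer.read_camera("top");s=viewer.read_camera("side")
cv2.imwrite("pics/s2.png",s);cv2.imwrite("pics/t2.png",t)
a=cv2.resize(t[145:215,193:273],None,fx=5,fy=5,interpolation=cv2.INTER_CUBIC)
b=cv2.resize(s[145:215,212:292],None,fx=5,fy=5,interpolation=cv2.INTER_CUBIC)
cv2.imwrite("pics/d.png",np.clip(np.hstack([a*1.4,b*1.]),0,255).astype(np.uint8))
E
```

```text
clock 5.1 pos [ 0.4845 -0.0539  0.226 ] F [ 1.09  0.93 -1.96] gap 0.031 ff 60.4
shift mm [ 0.6 -2.  26. ] turn deg [ 0.04 -0.03  0.31]
```

View pics/d.png

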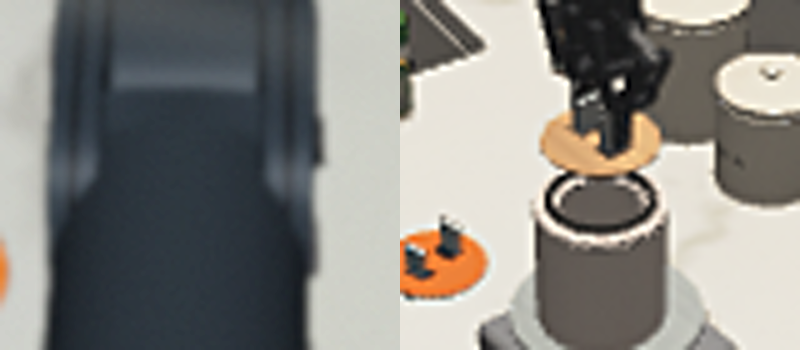

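The top view is blocked by the arm. The side view shows the held cap level over the jar, flange centre at about u=252 and lip centre at about u=252. I'll fit both.

```bash
python3 - <<'E'
from h import *
s=cv2.imread("pics/s2.png");hsv=cv2.cvtColor(s,cv2.COLOR_BGR2HSV);g=cv2.cvtColor(s,cv2.COLOR_BGR2GRAY).astype(int)
roi=np.zeros(g.shape,bool);roi[163:182,236:270]=1
m=(hsv[...,1]>60)&(hsv[...,2]>110)&roi
pts=np.vstack([c for c in blobs(m,3)])[:,0]
h=cv2.convexHull(pts);(u,v),ax,a=cv2.fitEllipse(h);print("flange",u,v,ax,a,len(h), pts.min(0),pts.max(0))
print("  at z.2235",ray("side",(u,v),.2235),"pred for TCP",proj("side",[.4845,-.0539,.2235]))
# lip: use the initial unobstructed picture; dark seal ring outer boundary
s0=cv2.imread("pics/side0.png");g0=cv2.cvtColor(s0,cv2.COLOR_BGR2GRAY)
for v in (180,183,185,187): print(v,g0[v,236:270])
for u in (248,252,256): print(u,g0[174:200,u])
for z in (.167,.171): print(z,proj("side",[.483,-.054,z]),proj("side",[.4845,-.0559,z]))
E
```

```text
flange 251.88348388671875 172.5939483642578 (14.109831809997559, 24.1661319732666) 87.84164428710938 14 [240 167] [264 179]
  at z.2235 [ 0.48475664 -0.05720955  0.2235    ] pred for TCP [251.34587683 172.16777708]
180 [ 78 155 203 116  66 113 155 112   5  39  90 136 179 217 167 182 178 187
 206 179 182  72  17   9  75 193 231 226 220 218 219 220 222 222]
183 [178 162 102 167 227  47  67 177 205  89  78  85  86  87  89  89  89  89
  87  88  84  79  84 128 160 119  49 157 229 219 222 222 222 222]
185 [170 165 162 240 223   0 122 233  72  85  88  89  88  89  89  89  90  89
  88  88  88  87  83  89 143 180  20 125 235 223 222 222 221 221]
187 [140  94 112 193 227 118  10  51 110  90  91  90  89  90  89  90  89  89
  89  90  90  89  88  88  82  17  95 206 220 179 227 222 221 222]
248 [222 223 227 235 107  41 179 212  77  86  88  88  89  89  91  76  24  96
 246 160 113  82  88  89  89  89]
252 [223 223 229 235   7  80 178  85  86  89  89  90  88  89  91  90  38  56
 193 213 109  73  88  89  89  89]
256 [222 222 227 233  96  44 182 197  74  84  87  88  88  90  89  67  40 145
 240  94 106  84  88  88  88  88]
0.167 [251.08346978 184.90502919] [251.69851804 185.03971641]
0.171 [251.07798859 184.03202306] [251.69403216 184.16655686]
```

Relative to the jar, the cap is within about 1 mm, with the side-camera bias cancelling. Heading straight down, slowly near the mouth.

>>> apply_moves --increments '[[[0,0,10],[0,0,0]],[[0,0,20],[0,0,0]],[[0,0,28],[0,0,0]],[[0,0,30],[0,0,0]],[[0,0,30],[0,0,0]]]'

```text
clock: 5.7
eef_pos: [0.4839, -0.0556, 0.1959]
tool_rot: [-0.036, 0.999, 0.0, -0.001]
force: [0.6, 0.3, -1.6]
finger_gap: 0.0309
finger_force: 60.4
```

>>> apply_moves --increments '[[[0,0,2],[0,0,0]],[[0,0,4],[0,0,0]],[[0,0,6],[0,0,0]],[[0,0,8],[0,0,0]],[[0,0,8],[0,0,0]]]'

```text
clock: 6.2
eef_pos: [0.484, -0.0556, 0.1883]
tool_rot: [-0.036, 0.999, -0.0, -0.0]
force: [0.6, 0.1, 0.1]
finger_gap: 0.0309
finger_force: 60.4
```

```bash
python3 -c "
from h import *
plan([.484,-.0543,.18],94)"
```

```text
clock 6.2 pos [ 0.484  -0.0556  0.1883] F [0.59 0.09 0.09] gap 0.0309 ff 60.4
shift mm [-0.1  1.3  8.3] turn deg [ 0.   -0.02  0.18]
```

>>> apply_moves --increments '[[[0,1,1],[0,0,0]],[[0,1,2],[0,0,0]],[[0,1,3],[0,0,0]],[[0,1,3],[0,0,0]]]'

```text
clock: 6.6
eef_pos: [0.484, -0.0547, 0.1854]
tool_rot: [-0.036, 0.999, -0.0, -0.0]
force: [0.1, -0.2, -1.5]
finger_gap: 0.0311
finger_force: 60.4
```

>>> apply_moves --increments '[[[0,0,1],[0,0,0]],[[0,0,2],[0,0,0]],[[0,0,3],[0,0,0]],[[0,0,3],[0,0,0]]]'

```text
clock: 7.0
eef_pos: [0.484, -0.0546, 0.1823]
tool_rot: [-0.036, 0.999, -0.0, -0.0]
force: [0.3, -0.2, -1.4]
finger_gap: 0.0307
finger_force: 60.4
```

No contact force, and the plug is inside the mouth. Continuing.

>>> apply_moves --increments '[[[0,0,1],[0,0,0]],[[0,0,2],[0,0,0]],[[0,0,3],[0,0,0]],[[0,0,4],[0,0,0]],[[0,0,4],[0,0,0]]]'

```text
clock: 7.5
eef_pos: [0.4841, -0.0546, 0.1784]
tool_rot: [-0.036, 0.999, -0.0, -0.0]
force: [-1.6, -0.5, -0.6]
finger_gap: 0.0308
finger_force: 60.5
```

>>> apply_moves --increments '[[[0,0,1],[0,0,0]],[[0,0,1],[0,0,0]],[[0,0,1],[0,0,0]]]'

```text
clock: 7.8
eef_pos: [0.4842, -0.0546, 0.1776]
tool_rot: [-0.036, 0.999, -0.0, 0.0]
force: [-0.5, 0.6, -0.0]
finger_gap: 0.0311
finger_force: 60.7
```

>>> apply_moves --increments '[[[0,0,1],[0,0,0]],[[0,0,1],[0,0,0]],[[0,0,1],[0,0,0]]]'

```text
clock: 8.1
eef_pos: [0.4842, -0.0547, 0.1766]
tool_rot: [-0.036, 0.999, -0.0, 0.0]
force: [-1.1, 0.2, 2.0]
finger_gap: 0.0312
finger_force: 60.9
```

>>> apply_moves --increments '[[[0,0,1],[0,0,0]],[[0,0,1],[0,0,0]],[[0,0,1],[0,0,0]]]'

```text
clock: 8.4
eef_pos: [0.4842, -0.0547, 0.1756]
tool_rot: [-0.036, 0.999, -0.0, 0.0]
force: [-1.2, 0.6, 1.7]
finger_gap: 0.0311
finger_force: 61.2
```

>>> apply_moves --increments '[[[0,0,1],[0,0,0]],[[0,0,2],[0,0,0]],[[0,0,2],[0,0,0]],[[0,0,2],[0,0,0]]]'

```text
clock: 8.8
eef_pos: [0.4842, -0.0547, 0.1736]
tool_rot: [-0.036, 0.999, -0.0, 0.0]
force: [-0.3, -0.2, 5.3]
finger_gap: 0.0313
finger_force: 61.8
```

>>> apply_moves --increments '[[[0,0,1],[0,0,0]],[[0,0,2],[0,0,0]],[[0,0,2],[0,0,0]],[[0,0,2],[0,0,0]]]'

```text
clock: 9.2
eef_pos: [0.4842, -0.0546, 0.1717]
tool_rot: [-0.036, 0.999, -0.0, 0.0]
force: [-1.4, 0.3, 6.3]
finger_gap: 0.0311
finger_force: 62.1
```

```bash
cat >> h.py <<'E'
def favg(n=8):
    L=[]
    for i in range(n):
        im=viewer.read_camera("side");s=manip.get_state();L.append([*s["force"],s["eef_pos"][2],s["finger_force"]])
    L=np.array(L);print("F,z,ff",L.mean(0).round(4),"sd",L.std(0).round(2)[2],"clock",s["clock"]);return im
E
python3 -c "
from h import *
favg()"
```

```text
F,z,ff [-1.0227  0.0934  6.0885  0.1717 62.1344] sd 0.32 clock 9.6
```

>>> apply_moves --increments '[[[0,0,1],[0,0,0]],[[0,0,2],[0,0,0]],[[0,0,2],[0,0,0]],[[0,0,2],[0,0,0]]]'

```text
clock: 10.0
eef_pos: [0.4843, -0.0546, 0.1698]
tool_rot: [-0.036, 0.999, -0.0, 0.0]
force: [-1.4, 0.0, 6.8]
finger_gap: 0.0311
finger_force: 62.4
```

>>> apply_moves --increments '[[[0,0,1],[0,0,0]],[[0,0,2],[0,0,0]],[[0,0,2],[0,0,0]],[[0,0,2],[0,0,0]]]'

```text
clock: 10.4
eef_pos: [0.4843, -0.0547, 0.1679]
tool_rot: [-0.036, 0.999, -0.0, 0.0]
force: [-1.9, 0.1, 8.3]
finger_gap: 0.0309
finger_force: 62.7
```

```bash
python3 -c "
from h import *
favg()"
```

```text
F,z,ff [-1.987  -0.1247  8.6525  0.1679 62.6604] sd 0.37 clock 10.8
```

>>> apply_moves --increments '[[[0,0,1],[0,0,0]],[[0,0,1],[0,0,0]],[[0,0,1],[0,0,0]],[[0,0,1],[0,0,0]]]'

```text
clock: 11.2
eef_pos: [0.4843, -0.0547, 0.1669]
tool_rot: [-0.036, 0.999, -0.0, 0.0]
force: [-1.0, -0.1, 9.1]
finger_gap: 0.0308
finger_force: 62.8
```

```bash
python3 -c "
from h import *
favg()"
```

```text
F,z,ff [-2.01060e+00 -4.52000e-02  9.24820e+00  1.66900e-01  6.27902e+01] sd 0.44 clock 11.6
```

>>> apply_moves --increments '[[[0,0,1],[0,0,0]],[[0,0,1],[0,0,0]],[[0,0,1],[0,0,0]],[[0,0,1],[0,0,0]]]'

```text
clock: 12.0
eef_pos: [0.4843, -0.0547, 0.166]
tool_rot: [-0.036, 0.999, -0.0, 0.0]
force: [-2.3, -0.1, 8.4]
finger_gap: 0.0311
finger_force: 63.0
```

```bash
python3 -c "
from h import *
favg()"
```

```text
F,z,ff [-2.2519 -0.1338  9.7837  0.166  62.9665] sd 0.67 clock 12.4
```

>>> apply_moves --increments '[[[0,0,1],[0,0,0]],[[0,0,1],[0,0,0]],[[0,0,1],[0,0,0]],[[0,0,1],[0,0,0]]]'

```text
clock: 12.8
eef_pos: [0.4843, -0.0547, 0.165]
tool_rot: [-0.036, 0.999, -0.0, 0.0]
force: [-2.0, 0.6, 10.5]
finger_gap: 0.0309
finger_force: 63.2
```

```bash
python3 - <<'E'
from h import *
s=favg()
a=cv2.resize(s[150:220,205:300],None,fx=8,fy=8,interpolation=cv2.INTER_CUBIC);cv2.imwrite("pics/e.png",a)
E
```

```text
F,z,ff [-2.64040e+00 -3.80000e-03  1.08957e+01  1.65100e-01  6.32203e+01] sd 0.38 clock 13.2
```

View pics/e.png

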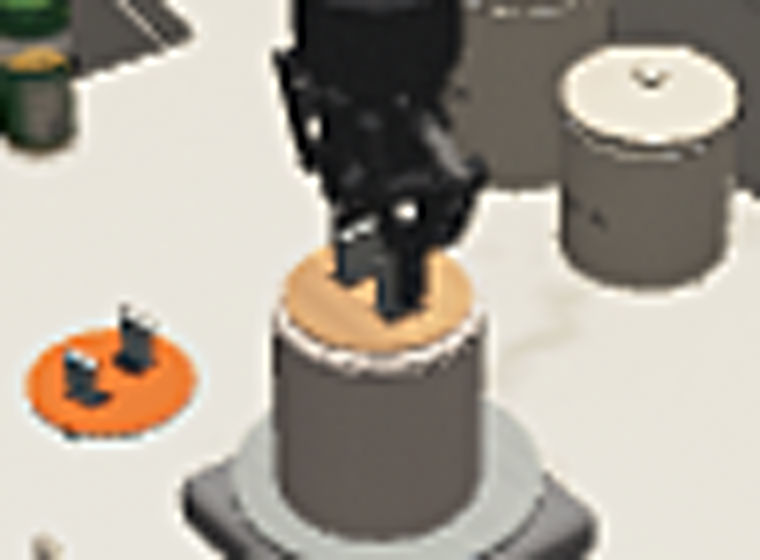

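The flange sits on the lip in the side view, with the cap level at crop (378,300). The force slope has risen again to about 1.1 N/mm, so the seal is flush. Releasing now, following down to offset the fingertips' backward swing.

>>> apply_moves --increments '[[[0,0,1.5],[0,0,0]],[[0,0,2.5],[0,0,0]],[[0,0,2.5],[0,0,0]],[[0,0,2.5],[0,0,0]]]' --jaw 100

```text
clock: 13.6
eef_pos: [0.4846, -0.0547, 0.1625]
tool_rot: [-0.036, 0.999, -0.0, 0.001]
force: [-0.8, -0.8, 8.7]
finger_gap: 0.0519
finger_force: 4.5
```

```bash
python3 -c "
from h import *
favg(4)
plan([.484,-.0545,.165],94)"
```

```text
F,z,ff [-1.0397  0.1141  8.4443  0.1625  4.4576] sd 0.19 clock 13.8
clock 13.8 pos [ 0.4846 -0.0547  0.1625] F [-1.55  0.19  8.68] gap 0.052 ff 4.5
shift mm [ 0.6  0.2 -2.5] turn deg [-0.01  0.07  0.18]
```

The tabs are out (4.5 N residual on the pads). Opening further, then rising.

>>> apply_moves --increments '[[[0,0,1],[0,0,0]],[[0,0,1],[0,0,0]],[[0,0,1],[0,0,0]],[[0,0,0],[0,0,0]]]' --jaw 80

```text
clock: 14.2
eef_pos: [0.4848, -0.0547, 0.1625]
tool_rot: [-0.036, 0.999, -0.0, 0.001]
force: [-0.3, -0.6, 8.7]
finger_gap: 0.0586
finger_force: 4.1
```

>>> apply_moves --increments '[[[0,0,-1],[0,0,0]],[[0,0,-3],[0,0,0]],[[0,0,-6],[0,0,0]],[[0,0,-10],[0,0,0]],[[0,0,-10],[0,0,0]]]' --jaw 40

```text
clock: 14.7
eef_pos: [0.4842, -0.0546, 0.1724]
tool_rot: [-0.036, 0.999, -0.0, 0.0]
force: [-0.2, 0.6, 0.7]
finger_gap: 0.0721
finger_force: 0.0
```

>>> apply_moves --increments '[[[0,0,-10],[0,0,0]],[[0,0,-30],[0,0,0]],[[0,0,-60],[0,0,0]],[[0,0,-90],[0,0,0]],[[0,0,-100],[0,0,0]]]'

```text
clock: 15.2
eef_pos: [0.4852, -0.0547, 0.2752]
tool_rot: [-0.036, 0.999, -0.0, 0.002]
force: [0.7, -0.1, -1.2]
finger_gap: 0.0722
finger_force: 0.0
```

>>> apply_moves --increments '[[[0,45,0],[0,0,0]],[[0,90,0],[0,0,0]],[[0,135,0],[0,0,0]],[[0,180,0],[0,0,0]],[[0,220,0],[0,0,0]]]'

```text
clock: 15.7
eef_pos: [0.4673, 0.1669, 0.272]
tool_rot: [-0.037, 0.999, 0.0, -0.0]
force: [-0.3, -0.6, -0.3]
finger_gap: 0.0723
finger_force: 0.0
```

```bash
python3 - <<'E'
from h import *
favg(3)
t=viewer.read_camera("top");s=viewer.read_camera("side")
cv2.imwrite("pics/s3.png",s);cv2.imwrite("pics/t3.png",t)
a=cv2.resize(t[145:215,193:273],None,fx=5,fy=5,interpolation=cv2.INTER_CUBIC)
b=cv2.resize(s[150:220,212:292],None,fx=5,fy=5,interpolation=cv2.INTER_CUBIC)
cv2.imwrite("pics/f.png",np.clip(np.hstack([a*1.4,b*1.]),0,255).astype(np.uint8))
E
```

```text
F,z,ff [-0.4669  1.8567  0.2187  0.2718  0.    ] sd 0.78 clock 15.85
```

View pics/f.png

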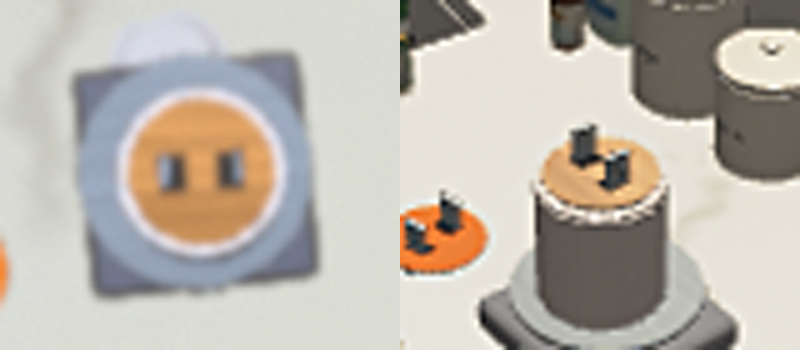

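The cap sits level on the lip, centred on the jar, with both posts visible. I'll check the tab spread and flange height numerically against the first pictures.

```bash
python3 - <<'E'
from h import *
def prof(f,r0,r1,c0,c1):
    t=cv2.imread(f)[r0:r1,c0:c1].astype(int); print(f,c0); print("R-B",(t[...,2]-t[...,0]).mean(0).round().astype(int)); 
prof("pics/top0.png",158,162,151,178)
prof("pics/t3.png",177,181,219,247)
s=cv2.imread("pics/s3.png");hsv=cv2.cvtColor(s,cv2.COLOR_BGR2HSV)
roi=np.zeros(s.shape[:2],bool);roi[170:200,234:272]=1
m=(hsv[...,1]>60)&(hsv[...,2]>110)&roi
c=np.vstack(blobs(m,3))[:,0];h=cv2.convexHull(c);(u,v),ax,a=cv2.fitEllipse(h);print("flange side",u,v,ax)
t=cv2.imread("pics/t3.png");hv=cv2.cvtColor(t,cv2.COLOR_BGR2HSV)
roi[:]=0;roi[160:198,215:252]=1
c=max(blobs((hv[...,1]>90)&roi),key=len);(U,V),AX,_=cv2.fitEllipse(c);print("flange top",U,V,AX)
for z in(.170,.172,.174,.176,.178): 
    P=ray("top",(U,V),z);print(z,P.round(4),proj("side",P+[0,0,0])+[.54,.43])
E
```

```text
pics/top0.png 151
R-B [ 32  62  78  75  50  10  -4   0   5  12  36  65  77  80  78  71  47   8
 -13 -13   7  46  72  78  79  74  54]
pics/t3.png 219
R-B [ 68  87  88  87  76  36  -7 -17  -7   8  32  64  84  89  89  88  78  50
  18   2  -8 -10  24  70  88  90  89  83]
flange side 251.5172882080078 184.08058166503906 (14.402395248413086, 23.473255157470703)
flange top 232.68955993652344 178.849609375 (27.17778968811035, 27.305912017822266)
0.17 [ 0.4833 -0.0541  0.17  ] [251.6953307  184.66372919]
0.172 [ 0.4832 -0.0541  0.172 ] [251.66439877 184.24222023]
0.174 [ 0.483  -0.0541  0.174 ] [251.63341347 183.8199841 ]
0.176 [ 0.4829 -0.0541  0.176 ] [251.60237468 183.39701892]
0.178 [ 0.4827 -0.0542  0.178 ] [251.57128224 182.9733228 ]
```

Outer post spread is 17.45 px, against 17.2 px expected for 48 mm (about 14.8 px if stuck in the bore). The flange top is at about 0.172 m, so the cap is locked. The jar hasn't moved.

```bash
python3 -c "
from h import *
print(job.finish_job())"
```

```text
the job is handed in; nothing more can be done
None
```

The jar is closed and the job handed in at about 16 s: the cap measures home and locked, with both tabs sprung out under the rim, the jar upright in the middle of the scale, and peak push about 12.4 N.

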